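# Lean the windowed mould plate against the two posts

## Robot

A 6-joint arm with a two-finger parallel gripper is mounted at the origin on the work surface. World frame = base frame: x ahead of the robot, y to its left, z up, the work surface at z = 0. Lengths are in mm, angles in rad, forces in N, time in s.
With the tool pointing down it reaches from about 350 to 850 mm from the base axis. Payload 8.1 kg.
Tool frame: the origin (TCP) lies midway between the tips of the shut fingers; the grasp point (between the pads) lies 19 mm behind it; z points along the fingers, y is the direction in which the jaws open and shut (so a half turn about z gives the same grasp; the last joint's range is limited). The gripper opens to 93 mm and grips with 3 to 60 N. Pads are 15 mm wide; open, the fingers measure 128 mm over their backs; the gripper's body (75 mm by 188 mm) begins 65 mm behind the grasp point.
Start: joints at [-1.267, 0.13, 1.488, -0, 1.523, -0.085], TCP at [227.467, -555.215, 186.535] pointing down, gripper open.
Joint ranges: [-2.96, 2.96], [-0.89, 2.26], [0.02, 2.5], [-1.34, 4.48], [0, 2.73], [-2.66, 2.66]. Speed limits (rad/s): [2.39, 2.39, 2.79, 3.14, 3.14, 3.14].

## Interface

Orientations are given as a 3x3 rotation matrix whose columns are the frame's x, y, z axes.
In Python, from cell import r, snapshot gives the robot as it stands. The module is installed in compiled form; this text tells all that it offers.
- The arm moves only by the shell command python3 -m inch 'ROWS' [FORCE]. ROWS is JSON, a list that holds one entry, the list of rows, each a list of 7 numbers: the turn, a rotation vector about the tool's x, y, z in units of 6 degrees (1.0 is 6 degrees), then the shift along the tool's x, y, z in m, then the opening, from 0 (shut) to 1 (fully open). In form: [[[rx, ry, rz, dx, dy, dz, hand], ...]]. A call has 1 to 12 rows; each row shifts and turns the commanded pose from where the row before left it, along the tool's axes as they then stand; what a row does not reach is not made up. A row lasts 1/10 s, in which the tool goes at most 50 mm and 8.59 degrees, less where a joint would pass 70% of its speed; a pose out of reach is approached as far as the arm can. A call is refused whole if a number of a shift passes 0.05 or a number of a turn 1, either way. A call with a gripper value outside its range is refused whole. The fingers move at their own pace and stop on an object; FORCE is the grip in N (left out, the last holds). Time passes only in rows, so rows that do not move let the fingers close. It gives the time, the measured TCP pose, the force and the opening at its end, in the units of the state.
- r.read_state(): the state, without advancing time (a new reading comes with each control period).
- snapshot(name): name is "scene" or "side" or "wrist"; returns a dict with "image" (400x640x3 uint8, red, green, blue), "vertical_fov" (degrees; the focal length in pixels is half the picture's height over the tangent of half this angle, whatever the lens; pixels are square), "cx", "cy" (the principal point, pixels), "extrinsics" (4x4, takes a point from world to camera coordinates). Camera axes: x right, y down, z forward; pixel columns grow to the right and rows downward; lengths in mm; the calibration is good to about 2 mm. A picture is of the moment at which its call begins. There is no depth.
- r.finish_job(): hands the job in, once; it reports no verdict.
The state is a dict: "t": time; "joint_positions": joint angles; "dq": joint speeds; "effort": joint torques, N m; "eef_pos": TCP position; "tcp_rot": TCP orientation; "force": force on the tool from outside, world axes, zero at the start; "torque": the same for the moment, N m; "opening": finger opening in mm.
Only numpy, scipy, OpenCV 4.12 (cv2) and the standard library are available. Lean on these libraries where they do the work, as an engineer would, in place of code of your own. Each camera call takes 0.05 s, during which the arm holds its last target.

## Task

Take the tall plate with the round window out of the wooden rack and lean it at a slant against the two blue posts, so that it can be inspected: its lower short edge stands on the black pad, square to the posts and centred on them, and its upper part rests back against both. Set it down rather than dropping it, and leave the other two plates standing in the rack.

Things in the scene. Friction and masses are not known exactly. Their poses are not given: they have to be found in the camera images.
- plate_window_mid (a point): Centre of the plate to lean: bare aluminium, 8 mm thick (x), 80 wide (y), 150 tall (z, up), 0.17-0.34 kg, a 44 mm round window at its middle, which is this point, 75 mm above its lower edge. Tallest of 3 plates upright in a wooden rack, 100 mm apart in a row along y. Both faces alike. Its lowest 30 mm stand loose in a slot (floor 10, top 40 mm above the table): pull straight up.
- rest: Fixed blue support, base 160x160x20 mm; origin centre of its underside, on the table, z up. Two blue posts, 36 mm wide, tops 95 mm above the table, at x -50, y +22 and -22 mm; their pad-side faces lie at x -32. +x, the open side, faces roughly left (world +y). Black rubber pad: x -25 to 75, y -75 to 75, top 24 mm above the table. A slant near 20 deg suits, top towards the posts.
- plate_wide: Bystander, to be left in the rack: a solid aluminium plate 8 x 80 mm, 105 mm tall, no window. Origin: middle of its lower edge; axes as for the windowed plate.
- plate_narrow: Bystander, to be left in the rack: a solid aluminium plate 8 x 60 mm, 115 mm tall, no window. Origin: middle of its lower edge; axes as for the windowed plate.
Mind the look-alikes: they are no part of the job. Leave any purple look-alike of the part that bears plate_window_mid alone.

How it is judged (in metres and radians):
At the end, for the whole second after the job is handed in: The windowed plate is at rest on its lower short edge on the pad, leaning on the posts 8 to 40 degrees from upright; width within 12 degrees of the posts' line; its centre within 20 mm of midway between them, 75 to 105 mm above the table and 0 to 40 mm behind the rest's origin (angle between plate_window_mid's own z axis and vertical between 0.14 and 0.7 rad and angle between the y axis of plate_window_mid and the y axis of rest, either way round below 0.22 rad and y of plate_window_mid in the frame of rest between -0.02 and 0.02 m and x of plate_window_mid in the frame of rest between -0.04 and 0 m and z of plate_window_mid in the frame of rest between 0.075 and 0.105 m and contact force between plate_window and rest above 0.5 N and linear speed of plate_window below 0.02 m/s); the robot touches nothing.
It fails at once if another plate is moved by more than 25 mm (distance of any of plate_wide, plate_narrow from where it was at the start of the episode above 0.025 m).
It fails at once if the windowed plate is dropped (falls freely by more than about 12 mm) (linear speed of plate_window above 0.5 m/s and contact force between plate_window and anything else below 0.1 N).
It also fails if it takes over 38 s, if anything falls off the work surface, if the arm or the gripper's body presses on something with over 40 N, if the wrist force passes 120 N, or if a joint passes its speed limit or range.

## Working session

There is one attempt and no reset: what is moved stays moved. The work goes in short steps, Python scripts to look and compute and a shell command to move; the robot and the scene stay as the last step left them, time stands still between calls to the robot, and variables do not carry over. Pictures are saved under pics/ and viewed, and the job is handed in when it is done.

```bash
mkdir -p pics; cat > h.py <<'E'
import numpy as np, cv2
from cell import r, snapshot
def cam(s):
    h=s["image"].shape[0]; f=h/2/np.tan(np.radians(s["vertical_fov"])/2)
    return f,s["cx"],s["cy"],np.array(s["extrinsics"])
def save(s,n): cv2.imwrite(n,cv2.cvtColor(s["image"],cv2.COLOR_RGB2BGR))
def ray(c,u,v):
    f,cx,cy,E=c; R=E[:3,:3]; o=-R.T@E[:3,3]; d=R.T@np.array([(u-cx)/f,(v-cy)/f,1]); return o,d/np.linalg.norm(d)
def onz(c,u,v,z):
    o,d=ray(c,u,v); return o+d*(z-o[2])/d[2]
def tri(*obs):
    A=np.zeros((3,3));b=np.zeros(3)
    for c,u,v in obs:
        o,d=ray(c,u,v);P=np.eye(3)-np.outer(d,d);A+=P;b+=P@o
    p=np.linalg.solve(A,b); return p,[round(float(np.linalg.norm((np.eye(3)-np.outer(d,d))@(p-o))),1) for o,d in [ray(*x) for x in obs]]
def proj(c,p):
    f,cx,cy,E=c;q=E[:3,:3]@np.array(p)+E[:3,3];return np.round([cx+f*q[0]/q[2],cy+f*q[1]/q[2]],1)
E
python3 - <<'E'
from h import *
import pickle
for n in ["scene","side","wrist"]:
    s=snapshot(n);save(s,f"pics/{n}0.png");pickle.dump(cam(s),open(n+"0.pkl","wb"));print(n,s["vertical_fov"],s["cx"],s["cy"],np.round(s["extrinsics"],3).tolist())
print(r.read_state())
E
```

```text
scene 53.570332989536766 320.16458299907384 199.6443356689263 [[0.579, 0.815, 0.011, -328.848], [0.563, -0.391, -0.728, -252.572], [-0.589, 0.428, -0.686, 1508.654], [0.0, 0.0, 0.0, 1.0]]
side 53.70708522555539 324.50365387047987 193.65727311731166 [[0.981, -0.193, 0.001, -561.889], [-0.15, -0.766, -0.626, 128.405], [0.121, 0.614, -0.78, 818.58], [0.0, 0.0, 0.0, 1.0]]
wrist 58.194218059035705 315.18731197580723 199.46836823010193 [[0.38, -0.925, -0.002, -600.763], [-0.892, -0.367, 0.263, -32.242], [-0.244, -0.098, -0.965, 390.344], [0.0, 0.0, 0.0, 1.0]]
{'t': 0.15, 'joint_positions': array([-1.26740590e+00,  1.30996401e-01,  1.48901259e+00, -3.15450225e-05,
        1.52301033e+00, -8.54077710e-02]), 'dq': array([ 0.00086488, -0.00114706, -0.00325578, -0.0008503 ,  0.00067171,
       -0.00010503]), 'effort': array([ 1.13638951e-03, -5.60477757e+01, -4.92333555e+01,  7.68777402e-02,
        3.05816531e-02, -1.12956050e-04]), 'eef_pos': array([ 227.30556264, -554.75497007,  185.73233865]), 'tcp_rot': array([[ 9.25364744e-01,  3.79077674e-01, -4.56295035e-04],
       [ 3.79077938e-01, -9.25363760e-01,  1.35208856e-03],
       [ 9.03076966e-05, -1.42414646e-03, -9.99998982e-01]]), 'force': array([-0.41746513,  0.53608279,  0.64711584]), 'torque': array([ 0.04198667, -0.01945774,  0.0005944 ]), 'opening': 93.08153545127115}
```

View pics/scene0.png

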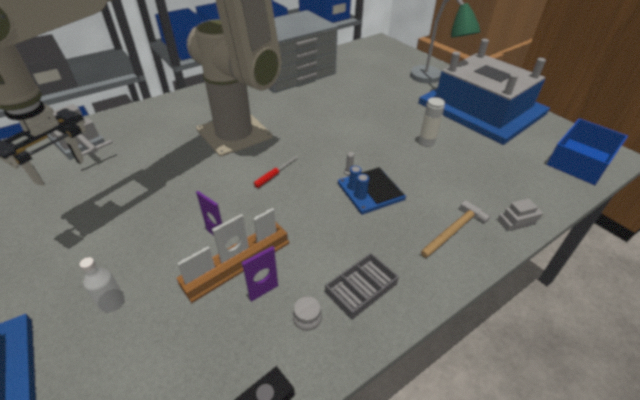

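View pics/side0.png

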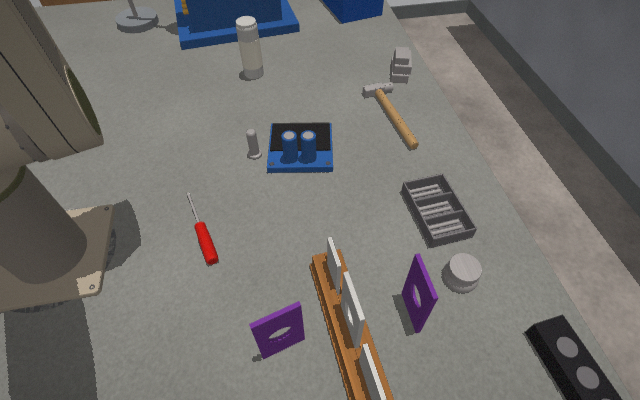

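View pics/wrist0.png

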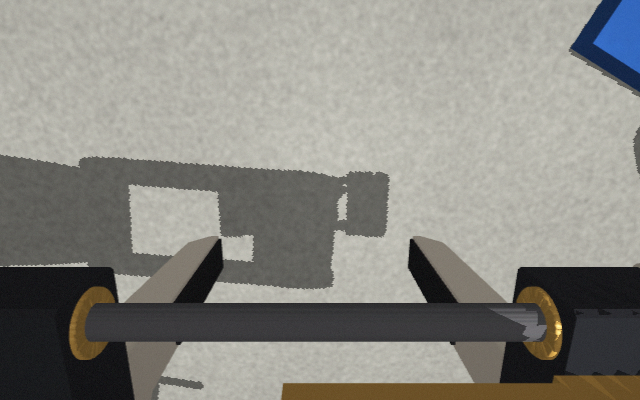

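The scene view holds three candidates. The first is the aluminium windowed plate in the middle of the rack, at scene (231,237) and side (351,310). The other two are purple windowed plates, at scene (209,213) / side (278,330) and scene (261,274) / side (419,293). I choose the aluminium one and will check it in close crops.

```bash
python3 - <<'E'
import cv2
a=cv2.imread("pics/scene0.png");b=cv2.imread("pics/side0.png")
cv2.imwrite("pics/c1.png",cv2.resize(a[185:305,170:300],None,fx=5,fy=5,interpolation=cv2.INTER_CUBIC)[:600])
cv2.imwrite("pics/c2.png",cv2.resize(b[230:400,240:450],None,fx=3.5,fy=3.5,interpolation=cv2.INTER_CUBIC))
cv2.imwrite("pics/c3.png",cv2.resize(b[110:185,240:350],None,fx=7,fy=7,interpolation=cv2.INTER_CUBIC))
cv2.imwrite("pics/c4.png",cv2.resize(a[140:220,325:425],None,fx=7,fy=7,interpolation=cv2.INTER_CUBIC))
E
```

```text
(no output)
```

View pics/c1.png

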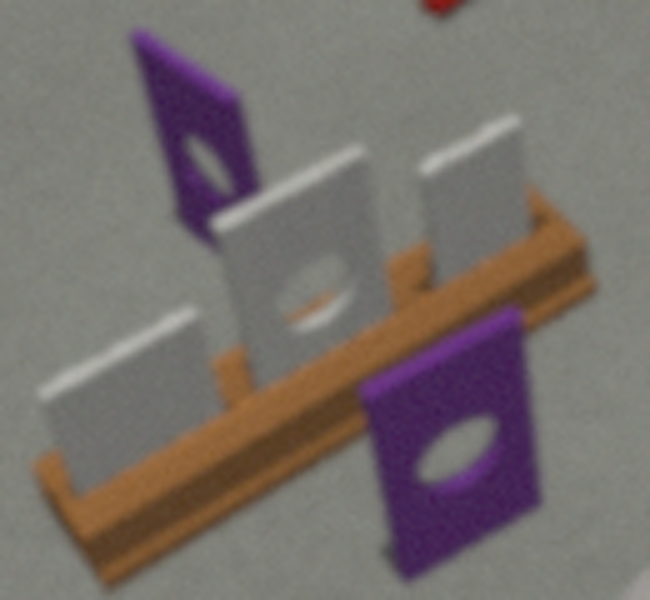

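View pics/c2.png

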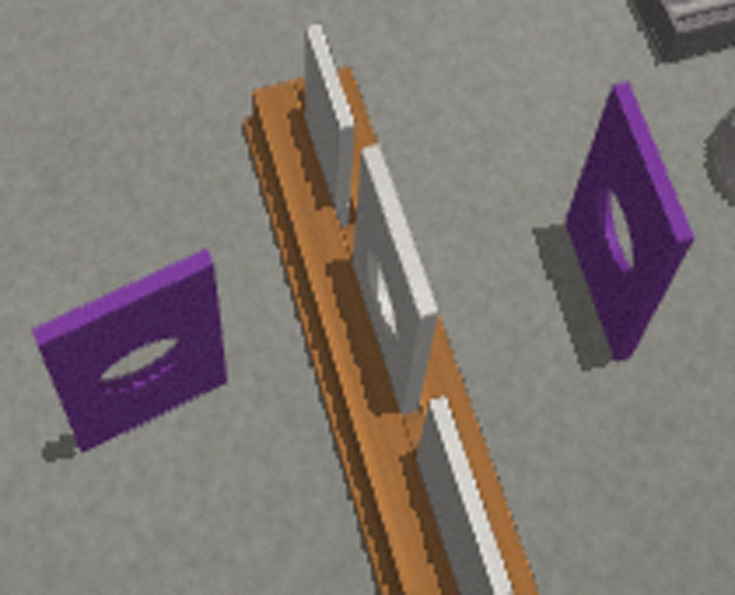

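View pics/c3.png

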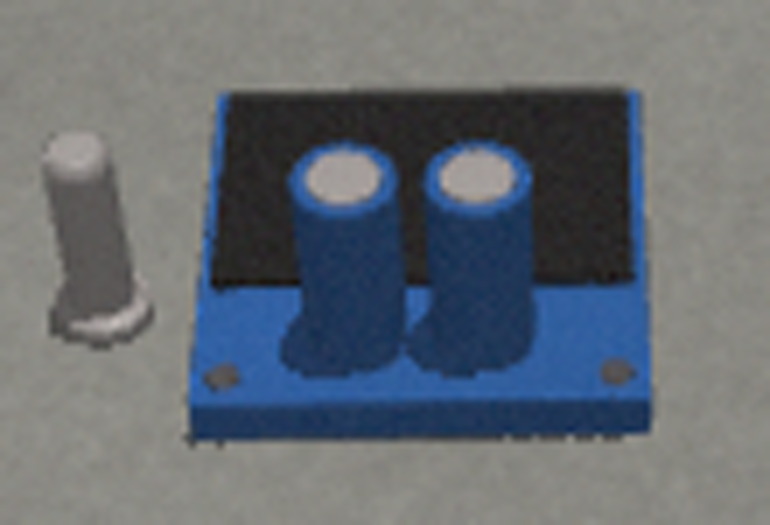

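View pics/c4.png

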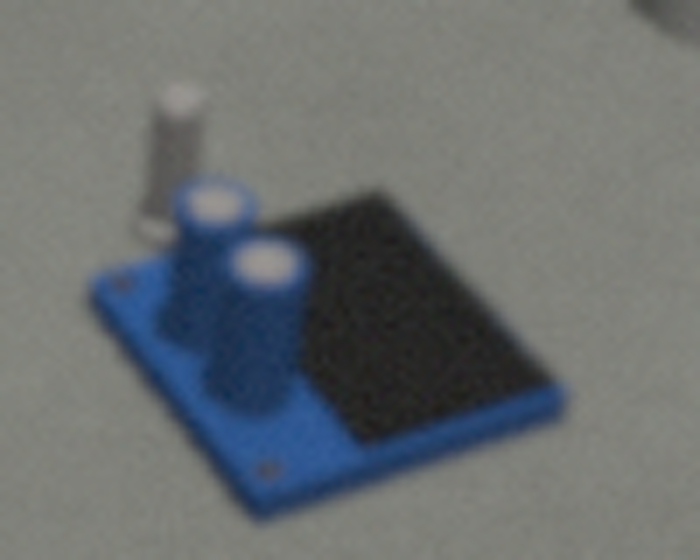

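```bash
python3 - <<'E'
from h import *
import pickle
S=pickle.load(open("scene0.pkl","rb"));D=pickle.load(open("side0.pkl","rb"))
def a(x,y): return (S,(x+.5)/5-.5+170,(y+.5)/5-.5+185)
def b(x,y): return (D,(x+.5)/3.5-.5+240,(y+.5)/3.5-.5+230)
def c(x,y): return (D,(x+.5)/7-.5+240,(y+.5)/7-.5+110)
def d(x,y): return (S,(x+.5)/7-.5+325,(y+.5)/7-.5+140)
N,e=tri(a(215,224),b(425,313));print("near",N,e)
F,e2=tri(a(365,152),b(371,148));print("far",F,e2,np.linalg.norm(F-N),np.degrees(np.arctan2(*(F-N)[[1,0]])))
P1,e=tri(c(343,177),d(215,203));print("postL",P1,e)
P2,e=tri(c(478,175),d(267,265));print("postR",P2,e,np.linalg.norm(P2-P1))
B1,e=tri(c(192,402),d(92,280));print("baseL",B1,e)
B2,e=tri(c(651,402),d(260,508));print("baseR",B2,e,np.degrees(np.arctan2(*(B2-B1)[[1,0]])),np.linalg.norm(B2-B1))
print("z20 side",onz(*c(192,402),20),onz(*c(651,402),20),onz(*c(221,92),20),onz(*c(640,92),20))
print("z24 pad", [onz(*c(*q),24).round(1) for q in [(212,288),(634,284),(228,93),(630,91)]])
print("scene right base", onz(*d(565,395),20),onz(*d(258,508),20),onz(*d(92,280),20))
print("scene pad", [onz(*d(*q),24).round(1) for q in [(550,388),(360,442),(378,193)]])
print("base cam:",ray(S,0,0)[0])
# other plates tops & narrow
print("narrow",tri(a(425,165),b(345,122)),tri(a(515,122),b(314,28)))
print("gray cyl top",tri(c(76,148),d(183,95)))
E
```

```text
near [ 565.16910127 -311.07540126  161.17359205] [0.1, 0.1]
far [ 560.68597985 -231.18265379  158.4810809 ] [0.9, 0.9] 80.06371894527943 93.21174133251004
postL [520.44730297 162.98255516  97.41495756] [0.5, 0.5]
postR [564.19961021 156.1564985   96.23831333] [0.2, 0.2] 44.29722260647256
baseL [460.37126913 145.50325759  19.98950854] [0.6, 0.6]
baseR [615.85276593 118.38171577  15.09263388] [0.4, 0.4] -9.894877708737171 157.9052033909658
z20 side [460.4637548  144.73881128  20.        ] [614.83780256 114.51558246  20.        ] [487.69074531 301.54396826  20.        ] [643.42139316 271.08096698  20.        ]
z24 pad [array([473.1, 194.1,  24. ]), array([619.7, 167.4,  24. ]), array([490.1, 295.8,  24. ]), array([638.9, 267.9,  24. ])]
scene right base [642.47119346 271.43679792  20.        ] [619.15603456 113.72271731  20.        ] [459.94995181 146.17687417  20.        ]
scene pad [array([638.1, 265.6,  24. ]), array([616.2, 173.2,  24. ]), array([490.5, 295. ,  24. ])]
base cam: [1221.47457393 -476.04321431  854.0225609 ]
narrow (array([ 556.54965118, -199.4548162 ,  127.01367166]), [1.0, 1.0]) (array([ 552.9729627 , -143.98224356,  124.51874731]), [0.2, 0.2])
gray cyl top (array([434.53818425, 214.74606793,  80.11744673]), [1.4, 1.4])
```

The crops confirm the choice: a bare aluminium plate with a round window, in the middle of the rack and the tallest of the three (top at about z 160). The rest stands at about (552, 208), with its +x at about 80°. First I turn the jaws to the plate's normal while rising.

```bash
python3 -m inch '[[[0,0,-1,0,0,-0.005,1],[0,0,-1,0,0,-0.005,1],[0,0,-1,0,0,-0.005,1],[0,0,-1,0,0,-0.005,1],[0,0,-1,0,0,-0.005,1],[0,0,-1,0,0,-0.005,1],[0,0,-1,0,0,-0.005,1],[0,0,-1,0,0,-0.005,1],[0,0,-1,0,0,-0.005,1],[0,0,-1,0,0,-0.005,1],[0,0,-1,0,0,-0.005,1],[0,0,-1,0,0,-0.005,1]]]' 20
python3 - <<'E'
from h import *
s=r.read_state();R=np.array(s["tcp_rot"]);print(R.round(3).tolist(),s["eef_pos"],s["joint_positions"])
t=np.array([563,-271,240]);print("tool delta",R.T@(t-s["eef_pos"]))
E
```

```text
t: 1.35
eef_pos: [227.4, -555.0, 246.3]
tcp_rot: [[-0.079, 0.997, -0.0], [0.997, 0.079, 0.001], [0.001, -0.0, -1.0]]
force: [0.2, 0.4, 0.5]
opening: 92.9
[[-0.079, 0.997, -0.0], [0.997, 0.079, 0.001], [0.001, -0.0, -1.0]] [ 227.42573944 -554.98500431  246.293717  ] [-1.26738497e+00  1.13600878e-01  1.39839177e+00  5.02659760e-05
  1.63037920e+00 -1.34633049e+00]
tool delta [256.62996388 356.92670757   6.44708914]
```

```bash
python3 -m inch '[[[0,0,0,0.0255,0.0355,0,1],[0,0,0,0.0255,0.0355,0,1],[0,0,0,0.0255,0.0355,0,1],[0,0,0,0.0255,0.0355,0,1],[0,0,0,0.0255,0.0355,0,1],[0,0,0,0.0255,0.0355,0,1],[0,0,0,0.0255,0.0355,0,1],[0,0,0,0.0255,0.0355,0,1],[0,0,0,0.0255,0.0355,0,1],[0,0,0,0.0255,0.0355,0,1],[0,0,0,0,0,0,1],[0,0,0,0,0,0,1]]]'
python3 - <<'E'
from h import *
import pickle
s=snapshot("wrist");save(s,"pics/w1.png");pickle.dump(cam(s),open("w1.pkl","wb"))
s=r.read_state();print(s["eef_pos"],s["joint_positions"])
E
```

```text
t: 2.55
eef_pos: [562.8, -273.5, 245.8]
tcp_rot: [[-0.077, 0.997, -0.001], [0.997, 0.077, 0.0], [0.0, -0.001, -1.0]]
force: [0.3, 0.0, 0.3]
opening: 92.7
[ 562.13538557 -274.42004031  246.00496299] [-5.35744097e-01  1.84298815e-01  1.32125185e+00 -5.17140292e-04
  1.63706450e+00 -6.11122571e-01]
```

View pics/w1.png

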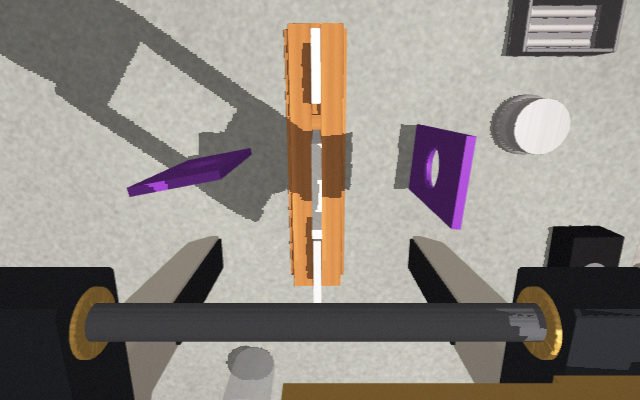

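```bash
python3 - <<'E'
from h import *
import pickle
W=pickle.load(open("w1.pkl","rb"))
print("cam",ray(W,0,0)[0])
for n,p in dict(nearT=(565.2,-311,160),farT=(560.7,-231.2,160),narN=(556.5,-199.5,125),narF=(553,-144,125),wide=(567,-331,115),wideN=(573,-411,115),tcp=(562.8,-273.5,245.8)).items(): print(n,proj(W,p))
a=cv2.imread("pics/w1.png");cv2.imwrite("pics/w1c.png",cv2.resize(a[10:310,260:380],None,fx=2,fy=2,interpolation=cv2.INTER_CUBIC))
cv2.imwrite("pics/w1d.png",cv2.resize(a[115:305,270:365],None,fx=3.1,fy=3.1,interpolation=cv2.INTER_CUBIC))
E
```

```text
cam [ 557.32233819 -202.86675809  443.95335694]
nearT [315.1 235.3]
farT [317.3 139.5]
narN [315.2  97.6]
narF [316.2  26.6]
wide [315.5 238.1]
wideN [315.3 310.6]
tcp [315.7 227.5]
```

View pics/w1d.png

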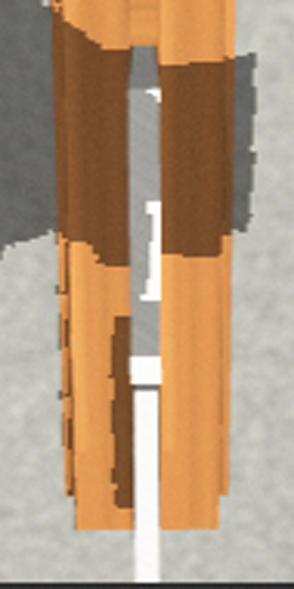

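```bash
python3 - <<'E'
from h import *
import pickle
W=pickle.load(open("w1.pkl","rb"))
N=onz(W,316.8,238.9,160);F=onz(W,316.6,142.4,160);M=(N+F)/2
print(N,F,np.degrees(np.arctan2(*(F-N)[[1,0]])))
S=pickle.load(open("scene0.pkl","rb"));D=pickle.load(open("side0.pkl","rb"))
def a(x,y): return (S,(x+.5)/5-.5+170,(y+.5)/5-.5+185)
def b(x,y): return (D,(x+.5)/3.5-.5+240,(y+.5)/3.5-.5+230)
print(tri(a(215,224),b(425,313),(W,316.8,238.9)),tri(a(365,152),b(371,148),(W,316.6,142.4)))
s=r.read_state();R=s["tcp_rot"];print(M,s["eef_pos"],R.T@(np.array([M[0],M[1],116])-s["eef_pos"]))
E
```

```text
[ 566.84829854 -314.144182    160.        ] [ 560.3275627  -233.49938319  160.        ] 94.62273591845799
(array([ 566.04542878, -311.98099832,  162.87386085]), [0.9, 1.2, 1.2]) (array([ 560.73214846, -232.25904032,  159.53068467]), [1.7, 0.4, 1.3])
[ 563.58793062 -273.82178259  160.        ] [ 562.13538557 -274.42004031  246.00496299] [  0.46589455   1.64082017 130.00326477]
```

```bash
python3 -m inch '[[[0,0,0,0.001,0.001,0.025,1],[0,0,0,0,0,0.025,1],[0,0,0,0,0,0.025,1],[0,0,0,0,0,0.025,1],[0,0,0,0,0,0.02,1],[0,0,0,0,0,0.01,1],[0,0,0,0,0,0,1],[0,0,0,0,0,0,1]]]' 25
python3 - <<'E'
from h import *
s=snapshot("side");save(s,"pics/s2.png")
s=snapshot("wrist");save(s,"pics/w2.png")
a=cv2.imread("pics/s2.png");cv2.imwrite("pics/s2c.png",cv2.resize(a[180:400,230:470],None,fx=2.7,fy=2.7,interpolation=cv2.INTER_CUBIC))
E
```

```text
t: 3.4
eef_pos: [563.4, -274.2, 117.6]
tcp_rot: [[-0.074, 0.997, 0.001], [0.997, 0.074, -0.001], [-0.001, 0.001, -1.0]]
force: [-0.0, 0.1, 0.4]
opening: 92.7
```

View pics/s2c.png

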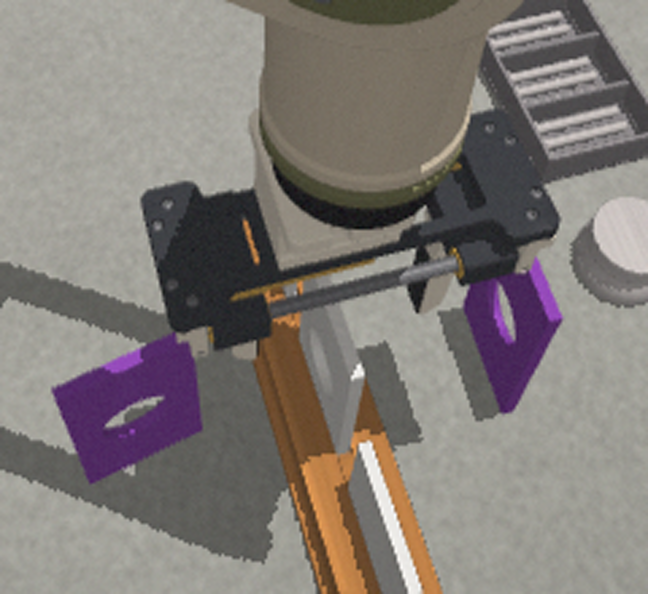

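View pics/w2.png

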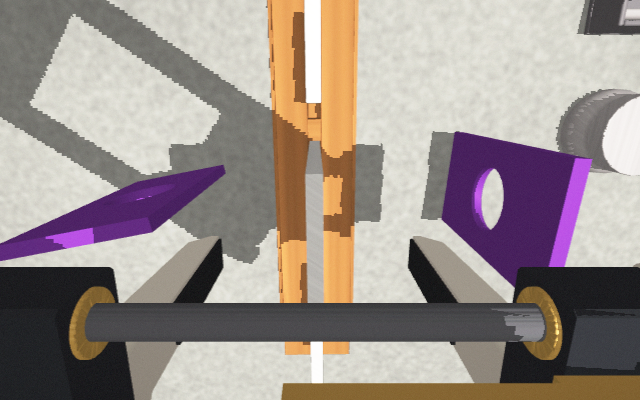

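The side crop shows the plate between the open fingers. In the wrist view it sits at (315,230), midway between the fingers, with both purple plates clear. I close the jaws.

```bash
python3 -m inch '[[[0,0,0,0,0,0,0],[0,0,0,0,0,0,0],[0,0,0,0,0,0,0],[0,0,0,0,0,0,0],[0,0,0,0,0,0,0],[0,0,0,0,0,0,0],[0,0,0,0,0,0,0],[0,0,0,0,0,0,0]]]' 30
```

```text
t: 4.3
eef_pos: [563.4, -273.4, 116.5]
tcp_rot: [[-0.075, 0.997, -0.0], [0.997, 0.075, 0.0], [0.0, -0.0, -1.0]]
force: [0.1, -0.5, 0.6]
opening: 33.6
```

```bash
python3 -m inch '[[[0,0,0,0,0,0,0],[0,0,0,0,0,0,0],[0,0,0,0,0,0,0],[0,0,0,0,0,0,0],[0,0,0,0,0,0,0],[0,0,0,0,0,0,0]]]' 30
```

```text
t: 4.9
eef_pos: [563.4, -273.4, 116.5]
tcp_rot: [[-0.075, 0.997, 0.0], [0.997, 0.075, 0.0], [0.0, 0.0, -1.0]]
force: [-0.2, -0.4, -0.5]
opening: 7.8
```

```bash
python3 -m inch '[[[0,0,0,0,0,-0.005,0],[0,0,0,0,0,-0.01,0],[0,0,0,0,0,-0.015,0],[0,0,0,0,0,-0.02,0],[0,0,0,0,0,-0.02,0],[0,0,0,0,0,-0.02,0],[0,0,0,0,0,-0.02,0],[0,0,0,0,0,-0.02,0],[0,0,0,0,0,-0.02,0],[0,0,0,0,0,-0.01,0],[0,0,0,0,0,0,0],[0,0,0,0,0,0,0]]]'
python3 - <<'E'
from h import *
import pickle
for n in ["scene","side"]:
    s=snapshot(n);save(s,f"pics/{n}3.png");pickle.dump(cam(s),open(n+"3.pkl","wb"))
s=r.read_state();print(s["eef_pos"],s["joint_positions"],s["force"])
E
```

```text
t: 6.1
eef_pos: [563.3, -273.4, 276.3]
tcp_rot: [[-0.075, 0.997, -0.0], [0.997, 0.075, 0.0], [0.0, -0.0, -1.0]]
force: [-0.2, 0.2, -2.5]
opening: 7.6
[ 562.83713368 -273.08218657  275.0316568 ] [-5.33673600e-01  1.84197663e-01  1.26922120e+00  1.59403207e-05
  1.69042368e+00 -6.08237764e-01] [ 0.20113674  0.38672696 -1.74343691]
```

View pics/scene3.png

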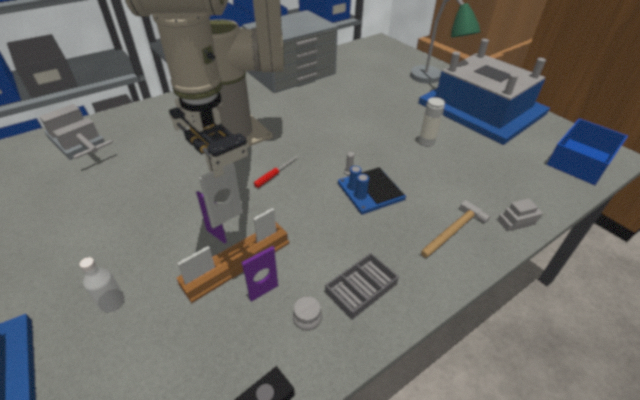

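View pics/side3.png

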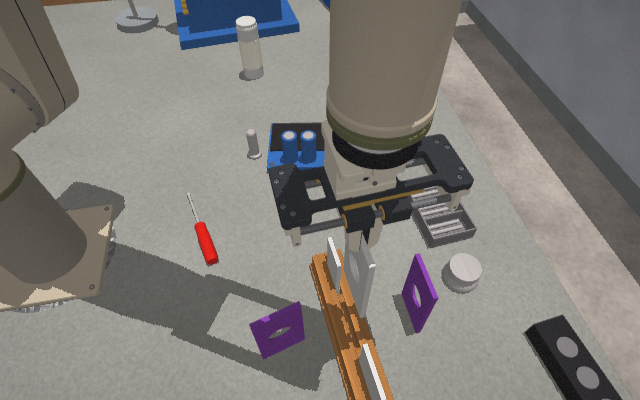

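```bash
python3 - <<'E'
import cv2
a=cv2.imread("pics/scene3.png");b=cv2.imread("pics/side3.png")
cv2.imwrite("pics/c5.png",cv2.resize(a[140:240,180:270],None,fx=6,fy=6,interpolation=cv2.INTER_CUBIC))
cv2.imwrite("pics/c6.png",cv2.resize(b[220:330,320:400],None,fx=5.4,fy=5.4,interpolation=cv2.INTER_CUBIC))
E
```

```text
(no output)
```

View pics/c5.png

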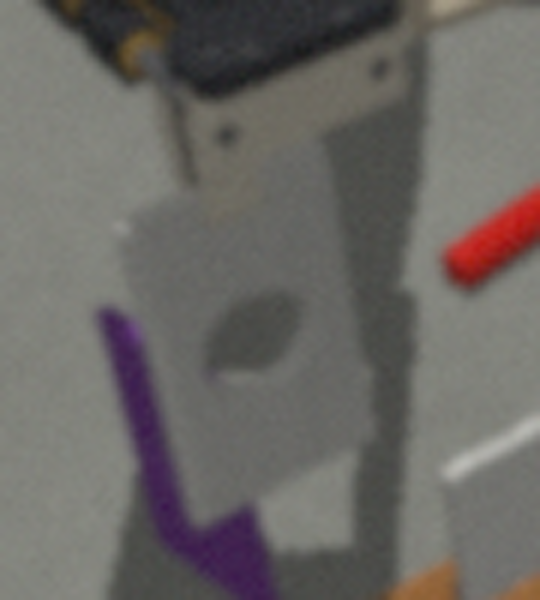

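View pics/c6.png

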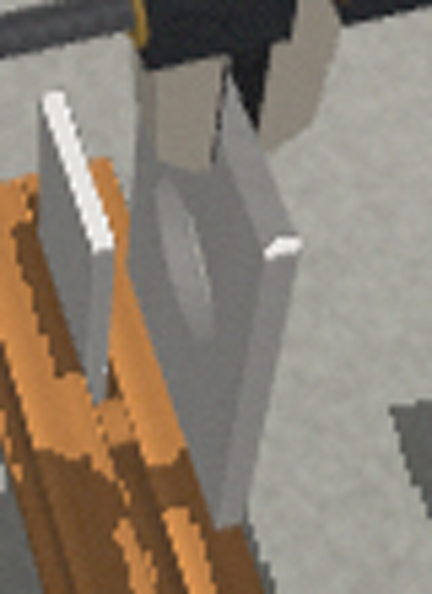

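```bash
python3 - <<'E'
from h import *
import pickle
S=pickle.load(open("scene3.pkl","rb"));D=pickle.load(open("side3.pkl","rb"))
s=r.read_state();R=s["tcp_rot"];p=s["eef_pos"]
def pt(w,n,z): # w along tool x, n along tool y, z above bottom; centre 31.5 below TCP
    return p+R@np.array([w,n,31.5+75-z])
inv=lambda uv,o,k:((np.array(uv)-o+.5)*k-.5).round(0)
for w,n,z in [(-40,4,0),(40,4,0),(-40,-4,0),(-40,4,150),(-40,-4,150),(0,4,75)]:
    q=pt(w,n,z);print((w,n,z),inv(proj(S,q),np.array([180,140]),6),inv(proj(D,q),np.array([320,220]),5.4))
E
```

```text
(-40, 4, 0) [196. 535.] [244. 528.]
(40, 4, 0) [373. 442.] [152. 266.]
(-40, -4, 0) [186. 523.] [215. 536.]
(-40, 4, 150) [119. 241.] [302. 256.]
(-40, -4, 150) [108. 230.] [266. 265.]
(0, 4, 75) [256. 350.] [216. 262.]
```

```bash
python3 -m inch '[[[0,0,0,0.02,0.001,-0.005,0],[0,0,0,0.04,0.0015,-0.005,0],[0,0,0,0.045,0.0015,0,0],[0,0,0,0.045,0.0015,0,0],[0,0,0,0.045,0.0015,0,0],[0,0,0,0.045,0.0015,0,0],[0,0,0,0.045,0.0015,0,0],[0,0,0,0.045,0.0015,0,0],[0,0,0,0.045,0.0015,0,0],[0,0,0,0.04,0.0015,0,0],[0,0,0,0.03,0.001,0,0],[0,0,0,0,0,0,0]]]'
python3 -m inch '[[[0,0,-1,0,0,0,0],[0,0,-1,0,0,0,0],[0,0,-1,0,0,0,0],[0,0,-1,0,0,0,0],[0,0,-1,0,0,0,0],[0,0,-1,0,0,0,0],[0,0,-1,0,0,0,0],[0,0,-1,0,0,0,0],[0,0,-1,0,0,0,0],[0,0,-1,0,0,0,0],[0,0,-1,0,0,0,0],[0,0,-0.5,0,0,0,0]]]'
python3 -m inch '[[[-1,0,0,0,0,0,0],[-1,0,0,0,0,0,0],[-1,0,0,0,0,0,0],[-0.33,0,0,0,0,0,0],[0,0,0,0,0,0,0],[0,0,0,0,0,0,0]]]'
cat > g.py <<'E'
from h import *
O=np.array([552,208,0.]);h=np.radians(79.5)
ex=np.array([np.cos(h),np.sin(h),0]);ey=np.array([-ex[1],ex[0],0]);RR=np.stack([ex,ey,[0,0,1]],1)
def rep(tgt):
    s=r.read_state();R=s["tcp_rot"];p=s["eef_pos"]
    print("t",s["t"],"tcp rest",(RR.T@(p-O)).round(1),"F rest",(RR.T@s["force"]).round(2),"open",round(s["opening"],1))
    L=RR.T@R;print("tilt",np.degrees(np.arccos(-L[2,2])).round(2),"toolx in rest",L[:,0].round(3),"tooly",L[:,1].round(3))
    print("q",s["joint_positions"].round(2))
    print("tool delta to",tgt,(L.T@(np.array(tgt)-RR.T@(p-O))).round(1))
    return s
E
python3 -c "
from g import *
rep([-36.3,0,205])"
```

```text
t: 7.4
eef_pos: [544.0, 176.0, 285.7]
tcp_rot: [[-0.079, 0.997, -0.002], [0.997, 0.079, 0.001], [0.001, -0.002, -1.0]]
force: [-0.3, -0.5, -2.0]
opening: 7.5
t: 8.6
eef_pos: [545.1, 171.2, 286.0]
tcp_rot: [[-0.959, 0.284, -0.001], [0.284, 0.959, -0.0], [0.001, -0.001, -1.0]]
force: [0.1, -0.8, -2.6]
opening: 7.8
t: 9.2
eef_pos: [545.3, 171.0, 286.3]
tcp_rot: [[-0.957, 0.272, 0.098], [0.289, 0.9, 0.326], [0.0, 0.34, -0.94]]
force: [-0.0, 0.2, -1.8]
opening: 7.5
t 9.2 tcp rest [-3.760e+01 -2.000e-01  2.863e+02] F rest [ 0.15  0.07 -1.78] open 7.5
tilt 19.9 toolx in rest [0.109 0.994 0.   ] tooly [ 0.935 -0.103  0.34 ]
q [-0.03 -0.14  1.62  0.33  1.57 -1.29]
tool delta to [-36.3, 0, 205] [  0.3 -26.5  76.9]
```

```bash
python3 -m inch '[[[0,0.357,-0.987,0,0,0,0],[0,0,0,0,-0.0066,0.0192,0],[0,0,0,0,-0.0066,0.0192,0],[0,0,0,0,-0.0066,0.0192,0],[0,0,0,0,-0.0066,0.0192,0],[0,0,0,0,0,0,0],[0,0,0,0,0,0,0],[0,0,0,0,0,0,0]]]'
python3 - <<'E'
from g import *
import pickle
for n in ["scene","side","wrist"]:
    s=snapshot(n);save(s,f"pics/{n}4.png");pickle.dump(cam(s),open(n+"4.pkl","wb"))
rep([-36.3,0,140])
E
```

```text
t: 10.0
eef_pos: [546.7, 173.3, 207.0]
tcp_rot: [[-0.984, 0.169, 0.064], [0.18, 0.925, 0.336], [-0.002, 0.342, -0.94]]
force: [0.2, 0.1, -1.6]
opening: 7.7
t 10.15 tcp rest [-35.4  -1.1 206.8] F rest [-0.83 -0.41 -1.95] open 7.5
tilt 19.99 toolx in rest [-0.002  1.    -0.002] tooly [0.94  0.002 0.342]
q [-0.03 -0.08  1.71  0.35  1.46 -1.45]
tool delta to [-36.3, 0, 140] [  1.3 -23.7  62.4]
```

View pics/scene4.png

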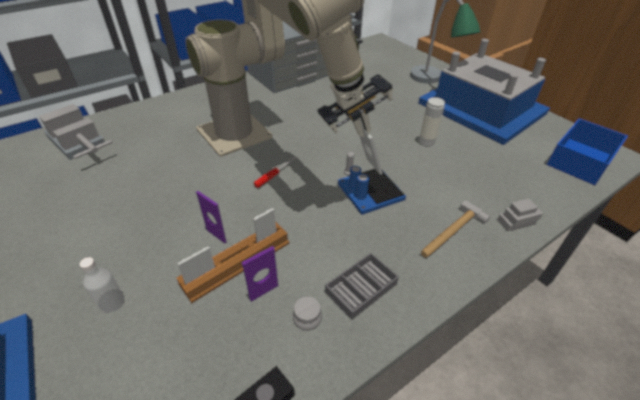

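View pics/side4.png

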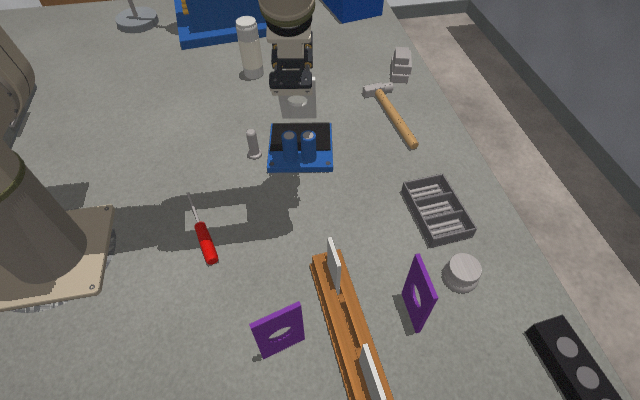

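View pics/wrist4.png

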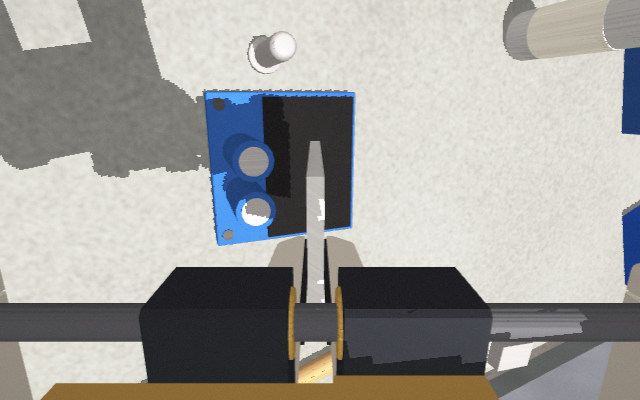

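```bash
python3 - <<'E'
from g import *
import pickle
W=pickle.load(open("wrist4.pkl","rb"));D=pickle.load(open("side4.pkl","rb"))
for q in [(-50,22,95),(-50,-22,95),(-80,80,20),(80,80,20),(80,-80,20),(-80,-80,20),(75,75,24),(75,-75,24),(-25,75,24)]:
    print(q,proj(W,O+RR@np.array(q,float)),proj(D,O+RR@np.array(q,float)))
for n,k,b,f in [("wrist4",3,(85,250),(195,365)),("side4",6,(70,175),(255,345))]:
    a=cv2.imread(f"pics/{n}.png")[b[0]:b[1],f[0]:f[1]];cv2.imwrite(f"pics/{n}c.png",cv2.resize(a,None,fx=k,fy=k,interpolation=cv2.INTER_CUBIC)[:600])
E
```

```text
(-50, 22, 95) [255.2 162.4] [288.9 135.4]
(-50, -22, 95) [257.3 212.5] [308.1 135.3]
(-80, 80, 20) [206.5  91.8] [266.3 167.3]
(80, 80, 20) [357.1  93.4] [271.2 122.8]
(80, -80, 20) [352.7 229.9] [331.6 122.4]
(-80, -80, 20) [218.  247.1] [333.1 166.9]
(75, 75, 24) [354.5  98.1] [272.8 122.9]
(75, -75, 24) [350.5 227.5] [329.8 122.5]
(-25, 75, 24) [264.3  97.5] [270.  149.8]
```

View pics/wrist4c.png

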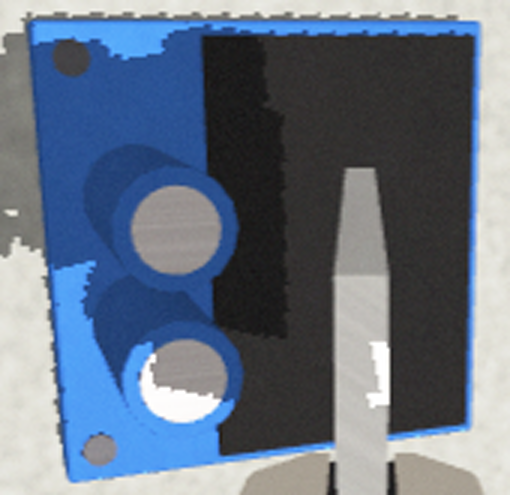

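View pics/side4c.png

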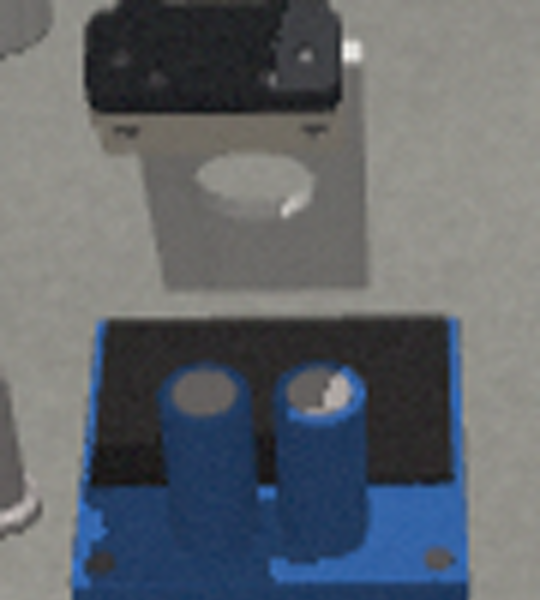

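```bash
python3 -m inch '[[[0,0,0,0.0005,-0.006,0.0155,0],[0,0,0,0.0005,-0.006,0.0155,0],[0,0,0,0,-0.006,0.0155,0],[0,0,0,0,-0.0055,0.0155,0],[0,0,0,0,0,0,0],[0,0,0,0,0,0,0]]]'
python3 - <<'E'
from g import *
import pickle
D=pickle.load(open("side4.pkl","rb"))
for y in (40,-40):
    c=np.array([-35.4,-1.1,206.8])+105.5*np.array([np.sin(.349),0,-np.cos(.349)])+np.array([-3.8,y,-1.4]);print(proj(D,O+RR@c))
for n in ["side","wrist"]:
    s=snapshot(n);save(s,f"pics/{n}5.png");pickle.dump(cam(s),open(n+"5.pkl","wb"))
rep([-36.3,0,125])
a=cv2.imread("pics/side5.png");cv2.imwrite("pics/side5c.png",cv2.resize(a[70:175,255:345],None,fx=5.7,fy=5.7,interpolation=cv2.INTER_CUBIC))
E
```

```text
t: 10.75
eef_pos: [544.2, 172.3, 138.1]
tcp_rot: [[-0.983, 0.171, 0.06], [0.181, 0.924, 0.336], [0.002, 0.342, -0.94]]
force: [-0.6, 0.6, -1.6]
opening: 7.6
[282.3 118.2]
[316.4 118. ]
t 10.85 tcp rest [-36.3  -0.  139.8] F rest [-0.65 -0.49 -1.43] open 7.9
tilt 20.0 toolx in rest [-0.001  1.    -0.001] tooly [0.94  0.002 0.342]
q [-0.03 -0.04  1.79  0.35  1.34 -1.49]
tool delta to [-36.3, 0, 125] [ 0. -5. 14.]
```

View pics/side5c.png

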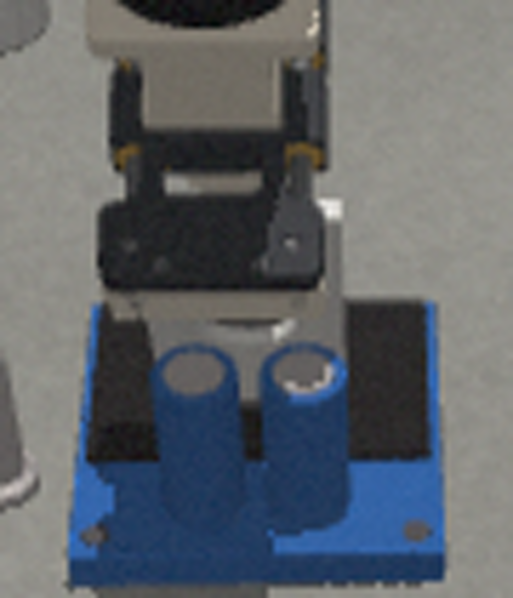

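View pics/wrist5.png

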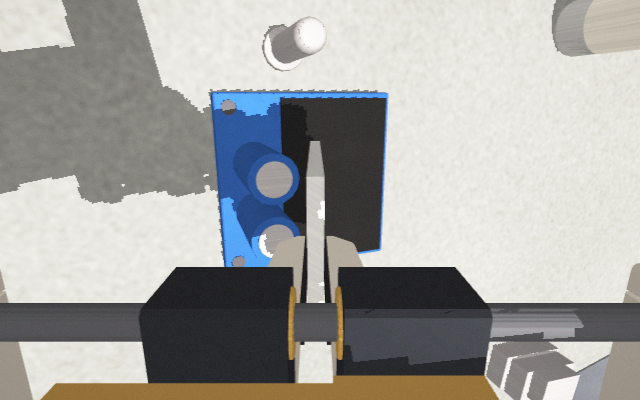

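The side crop shows the plate square to the two posts and centred on them, and the predicted lower corners match the picture. I now set it down in small steps and watch the force.

```bash
python3 -m inch '[[[0,0,0,0,-0.001,0.003,0],[0,0,0,0,-0.001,0.003,0],[0,0,0,0,-0.001,0.003,0],[0,0,0,0,0,0,0],[0,0,0,0,0,0,0]]]'
python3 -c "
from g import *
rep([-36.3,0,125])"
```

```text
t: 11.35
eef_pos: [544.7, 172.5, 129.4]
tcp_rot: [[-0.983, 0.17, 0.062], [0.181, 0.924, 0.336], [0.0, 0.342, -0.94]]
force: [-0.4, -0.4, -1.4]
opening: 7.7
t 11.35 tcp rest [-36.2   0.7 129.4] F rest [-0.42  0.34 -1.45] open 7.7
tilt 19.98 toolx in rest [-0.001  1.     0.   ] tooly [0.94  0.001 0.342]
q [-0.03 -0.03  1.81  0.36  1.33 -1.5 ]
tool delta to [-36.3, 0, 125] [-0.7 -1.6  4.2]
```

```bash
python3 -m inch '[[[0,0,0,0,-0.0007,0.0019,0],[0,0,0,0,0,0,0],[0,0,0,0,0,0,0]]]'
python3 -m inch '[[[0,0,0,0,-0.0005,0.0014,0],[0,0,0,0,0,0,0],[0,0,0,0,0,0,0]]]'
```

```text
t: 11.65
eef_pos: [544.9, 172.4, 127.5]
tcp_rot: [[-0.983, 0.17, 0.062], [0.181, 0.924, 0.336], [-0.0, 0.342, -0.94]]
force: [0.2, -1.1, -2.3]
opening: 7.8
t: 11.95
eef_pos: [544.8, 172.5, 126.0]
tcp_rot: [[-0.983, 0.17, 0.062], [0.181, 0.924, 0.336], [-0.0, 0.342, -0.94]]
force: [1.3, 0.1, -1.9]
opening: 7.1
```

```bash
python3 -m inch '[[[0,0,0,0,-0.0003,0.001,0],[0,0,0,0,0,0,0],[0,0,0,0,0,0,0]]]'
python3 -m inch '[[[0,0,0,0,-0.0003,0.001,0],[0,0,0,0,0,0,0],[0,0,0,0,0,0,0]]]'
```

```text
t: 12.25
eef_pos: [545.2, 172.5, 125.5]
tcp_rot: [[-0.983, 0.17, 0.063], [0.181, 0.924, 0.336], [-0.001, 0.342, -0.94]]
force: [-0.9, -0.4, 2.4]
opening: 7.7
t: 12.55
eef_pos: [545.8, 172.5, 125.4]
tcp_rot: [[-0.983, 0.169, 0.064], [0.181, 0.924, 0.336], [-0.002, 0.342, -0.94]]
force: [-1.9, -3.5, 7.5]
opening: 7.6
```

Contact with the pad: the vertical force has risen by about 9 N. Next I tilt the plate about its lower edge towards the posts until they push back.

```bash
python3 -m inch '[[[-0.083,0,0,0,-0.0009,0,0],[-0.083,0,0,0,-0.0009,0,0],[0,0,0,0,0,0,0],[0,0,0,0,0,0,0]]]'
python3 -c "
from g import *
rep([-36.3,0,125])"
python3 - <<'E'
from h import *
s=snapshot("wrist");save(s,"pics/wrist6.png")
s=snapshot("scene");save(s,"pics/scene6.png")
a=cv2.imread("pics/wrist6.png");cv2.imwrite("pics/wrist6c.png",cv2.resize(a[85:275,195:400],None,fx=3,fy=3,interpolation=cv2.INTER_CUBIC))
a=cv2.imread("pics/scene6.png");cv2.imwrite("pics/scene6c.png",cv2.resize(a[100:220,310:430],None,fx=5,fy=5,interpolation=cv2.INTER_CUBIC))
E
```

```text
t: 12.95
eef_pos: [545.5, 170.7, 124.8]
tcp_rot: [[-0.983, 0.168, 0.067], [0.181, 0.918, 0.352], [-0.002, 0.358, -0.934]]
force: [-2.0, -3.3, 7.5]
opening: 7.5
t 12.95 tcp rest [-37.9  -0.4 124.8] F rest [-3.6   1.32  7.49] open 7.5
tilt 21.0 toolx in rest [-0.001  1.    -0.002] tooly [0.934 0.002 0.358]
q [-0.05 -0.03  1.82  0.38  1.32 -1.53]
tool delta to [-36.3, 0, 125] [0.4 1.5 0.4]
```

View pics/wrist6c.png

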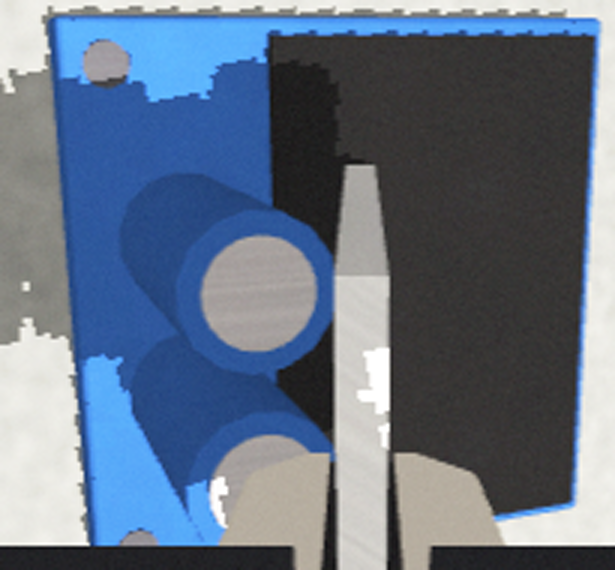

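View pics/scene6c.png

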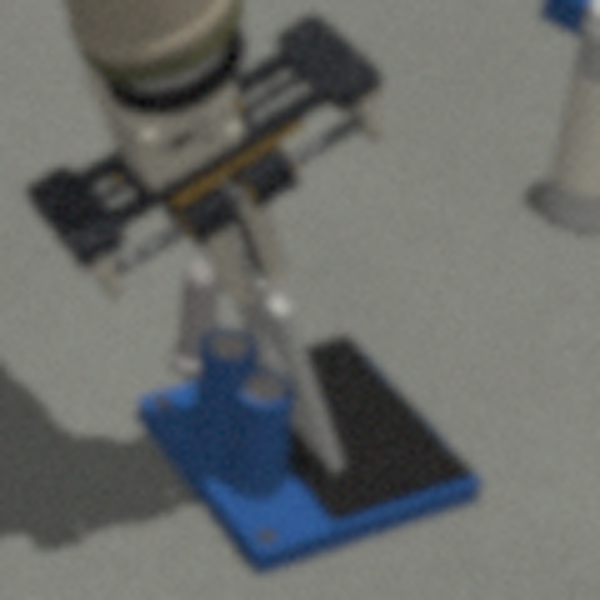

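Both views show the lower edge on the pad and the back face within about 2 mm of the posts. One more degree.

```bash
python3 -m inch '[[[-0.083,0,0,0,-0.0009,0,0],[-0.083,0,0,0,-0.0009,0,0],[0,0,0,0,0,0,0],[0,0,0,0,0,0,0]]]'
python3 -c "
from g import *
rep([-36.3,0,125])"
```

```text
t: 13.45
eef_pos: [545.2, 169.2, 123.9]
tcp_rot: [[-0.983, 0.167, 0.07], [0.181, 0.912, 0.368], [-0.002, 0.375, -0.927]]
force: [-0.7, -1.9, 5.5]
opening: 7.6
t 13.45 tcp rest [-39.4  -0.3 123.9] F rest [-1.98  0.33  5.48] open 7.6
tilt 22.01 toolx in rest [-0.001  1.    -0.002] tooly [0.927 0.002 0.375]
q [-0.06 -0.03  1.83  0.39  1.32 -1.55]
tool delta to [-36.3, 0, 125] [0.3 3.3 0.2]
```

```bash
python3 -m inch '[[[-0.083,0,0,0,-0.0009,0,0],[-0.083,0,0,0,-0.0009,0,0],[0,0,0,0,0,0,0],[0,0,0,0,0,0,0]]]'
python3 -c "
from g import *
rep([-36.3,0,125])"
```

```text
t: 13.85
eef_pos: [544.4, 167.8, 122.4]
tcp_rot: [[-0.983, 0.167, 0.072], [0.181, 0.905, 0.384], [-0.001, 0.391, -0.92]]
force: [1.0, 2.1, 4.2]
opening: 8.0
t 13.85 tcp rest [-40.9   0.2 122.4] F rest [ 2.19 -0.56  4.17] open 8.0
tilt 23.01 toolx in rest [-0.001  1.    -0.001] tooly [0.92  0.001 0.391]
q [-0.08 -0.03  1.84  0.41  1.32 -1.57]
tool delta to [-36.3, 0, 125] [-0.2  5.3 -0.6]
```

The posts now push back (+2 N along rest x), so the plate stands on the pad and touches the posts. I open the jaws gently.

```bash
python3 -m inch '[[[0,0,0,0,0,0,0.1],[0,0,0,0,0,0,0.12],[0,0,0,0,0,0,0.15],[0,0,0,0,0,0,0.2],[0,0,0,0,0,0,0.25],[0,0,0,0,0,0,0.3],[0,0,0,0,0,0,0.3],[0,0,0,0,0,0,0.3]]]' 10
python3 - <<'E'
from g import *
rep([-36.3,0,125])
s=snapshot("wrist");save(s,"pics/wrist7.png")
E
```

```text
t: 14.65
eef_pos: [544.0, 167.6, 122.0]
tcp_rot: [[-0.983, 0.167, 0.071], [0.181, 0.906, 0.384], [-0.0, 0.39, -0.921]]
force: [0.0, 0.5, 1.0]
opening: 27.9
t 14.65 tcp rest [-41.2   0.6 122. ] F rest [0.46 0.04 1.  ] open 27.9
tilt 22.97 toolx in rest [-0.001  1.    -0.   ] tooly [0.921 0.001 0.39 ]
q [-0.08 -0.03  1.84  0.41  1.32 -1.57]
tool delta to [-36.3, 0, 125] [-0.6  5.6 -0.8]
```

View pics/wrist7.png

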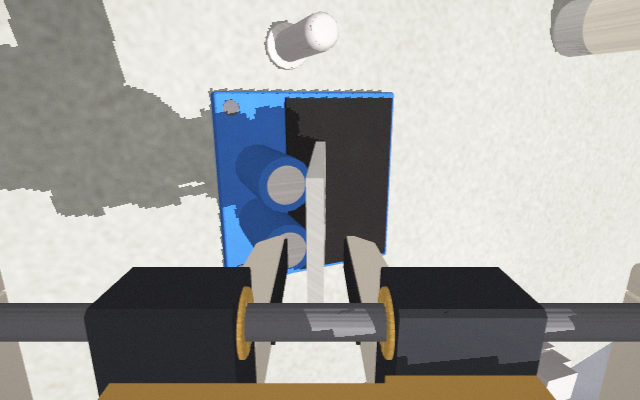

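The jaws are open to 28 mm with clearance on both sides of the plate, at (316,230). It rests against the posts. I retract along the tool axis.

```bash
python3 -m inch '[[[0,0,0,0,0,-0.005,0.3],[0,0,0,0,0,-0.01,0.3],[0,0,0,0,0,-0.015,0.3],[0,0,0,0,0,-0.02,0.3],[0,0,0,0,0,-0.03,0.3],[0,0,0,0,0,-0.04,0.3],[0,0,0,0,0,-0.04,0.3],[0,0,0,0,0,-0.02,0.3],[0,0,0,0,0,0,0.3],[0,0,0,0,0,0,0.3]]]'
python3 - <<'E'
from g import *
import pickle
for n in ["scene","side","wrist"]:
    s=snapshot(n);save(s,f"pics/{n}8.png");pickle.dump(cam(s),open(n+"8.pkl","wb"))
rep([-36.3,0,125])
a=cv2.imread("pics/scene8.png");cv2.imwrite("pics/scene8c.png",cv2.resize(a[100:220,310:430],None,fx=5,fy=5,interpolation=cv2.INTER_CUBIC))
a=cv2.imread("pics/side8.png");cv2.imwrite("pics/side8c.png",cv2.resize(a[70:180,250:350],None,fx=5,fy=5,interpolation=cv2.INTER_CUBIC))
E
```

```text
t: 15.7
eef_pos: [531.5, 98.2, 288.3]
tcp_rot: [[-0.983, 0.167, 0.072], [0.182, 0.906, 0.383], [-0.002, 0.39, -0.921]]
force: [-0.8, 0.6, -0.4]
opening: 27.3
t 15.85 tcp rest [-111.1    1.4  286.1] F rest [ 0.95 -0.32 -0.72] open 27.8
tilt 22.97 toolx in rest [-0.002  1.     0.002] tooly [0.921 0.001 0.39 ]
q [-0.22 -0.14  1.64  0.4   1.66 -1.57]
tool delta to [-36.3, 0, 125] [ -1.9   6.  177.5]
```

View pics/scene8c.png

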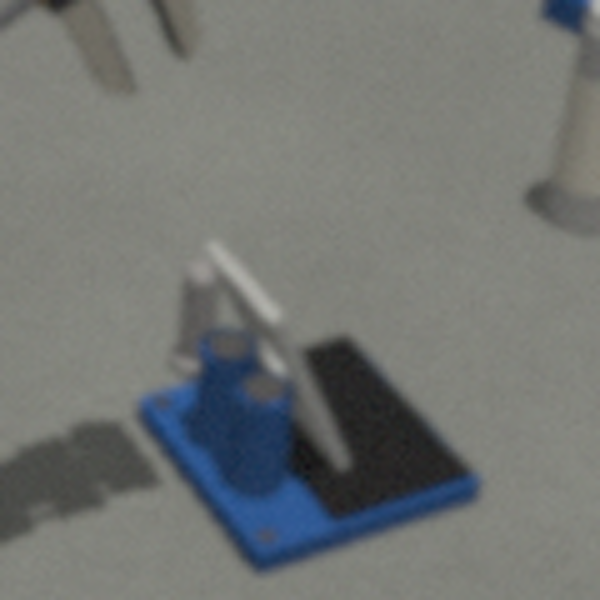

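View pics/side8c.png

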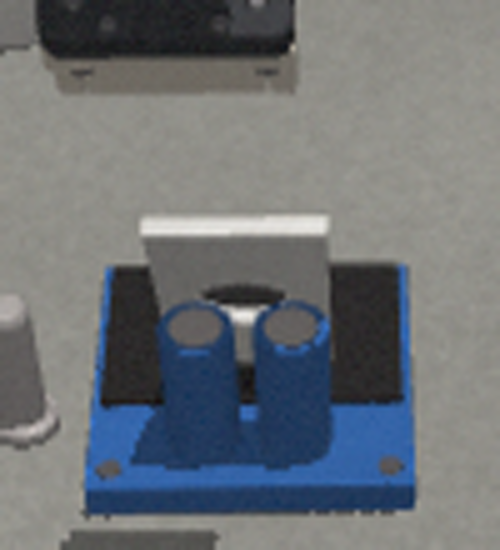

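View pics/side8.png

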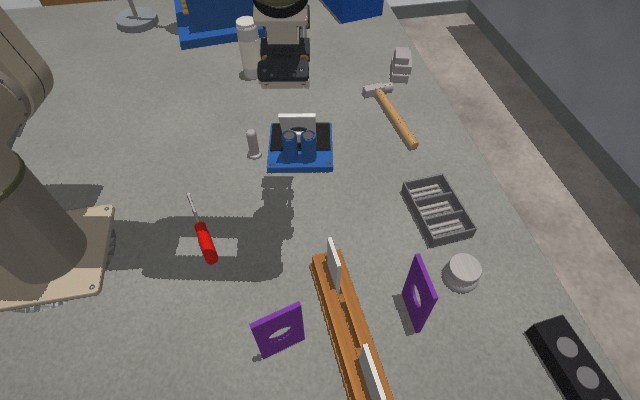

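```bash
python3 - <<'E'
from g import *
import pickle
S=pickle.load(open("scene8.pkl","rb"));D=pickle.load(open("side8.pkl","rb"))
a=lambda x,y:(S,(x+.5)/5-.5+310,(y+.5)/5-.5+100)
b=lambda x,y:(D,(x+.5)/5-.5+250,(y+.5)/5-.5+70)
A,e=tri(a(213,247),b(141,226));B,e2=tri(a(277,316),b(329,226))
A=RR.T@(A-O);B=RR.T@(B-O);print(A.round(1),B.round(1),e,e2)
m=(A+B)/2;d=A-B;print("top mid",m.round(1),"len",np.linalg.norm(d).round(1),"yaw",np.degrees(np.arctan2(d[0],d[1])).round(1))
# predicted for leaning angles
for t in (16,18,20,22,24,26):
    q=np.radians(t);xb=-32+71*np.tan(q);u=np.array([-np.sin(q),np.cos(q)]);n=np.array([np.cos(q),np.sin(q)]);print(t,(np.array([xb,24])+150*u+4*n).round(1),(np.array([xb,24])+75*u+4*n).round(1))
E
```

```text
[-55.2  41.3 160.2] [-59.2 -39.5 165.3] [0.1, 0.1] [2.0, 2.0]
top mid [-57.2   0.9 162.7] len 81.0 yaw 2.8
16 [-49.1 169.3] [-28.5  97.2]
18 [-51.5 167.9] [-28.3  96.6]
20 [-53.7 166.3] [-28.1  95.8]
22 [-55.8 164.6] [-27.7  95. ]
24 [-57.7 162.7] [-27.2  94.1]
26 [-59.5 160.6] [-26.7  93.2]
```

The plate leans at about 23–24°, its centre is about 1 mm off midway, and it is within about 3° of square. The gripper is clear and the other two plates are still standing, so I hand the job in.

```bash
python3 -m inch '[[[0,0,0,0,0,0,0.3],[0,0,0,0,0,0,0.3],[0,0,0,0,0,0,0.3]]]'; python3 -c "
from h import *
s=snapshot('side');save(s,'pics/side9.png')
print(np.abs(cv2.imread('pics/side9.png')[100:180,255:345].astype(int)-cv2.imread('pics/side8.png')[100:180,255:345]).mean())
print(r.finish_job())"
```

```text
t: 16.15
eef_pos: [531.0, 98.8, 287.2]
tcp_rot: [[-0.984, 0.167, 0.07], [0.181, 0.906, 0.384], [0.001, 0.39, -0.921]]
force: [-0.4, -0.1, -0.0]
opening: 28.1
2.0011111111111113
the job is handed in; nothing more can be done
None
```

The windowed aluminium plate now leans against both blue posts with its lower edge on the black pad, and I handed the job in at about 16 s of the 38 s allowed.

**What I did:** I lifted the plate straight out of the rack and turned it square to the posts at a 20° slant. I lowered it until the wrist felt the pad at about 9 N, then tilted it back until the posts pushed back with about 2 N. After opening the jaws I drew the gripper back along the plate.

**Last checks:**
- **Slant:** measured from the scene and side views together, the top edge fits a lean of about 23–24°.
- **Centre:** it lies about 1 mm from midway between the posts. From the lean geometry rather than direct measurement, it is about 27 mm behind the rest's origin and 94 mm above the table.
- **Squareness:** the top edge measured about 3° from the posts' line. One of its end points disagreed by 2 mm between the two views, so that angle is rough.
- **At rest:** two side pictures about 0.4 s apart showed no movement beyond image noise.
- **Surroundings:** the other two plates still stand in the rack, the purple plates look unmoved, and the gripper is clear with no force on it.

No check failed. The contact force between the plate and the rest after release could not be measured directly.

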